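# Show the overhead camera which dish goes to which beaker

### The arm

A 7-joint arm with a two-finger parallel gripper is mounted at the origin on a cart in front of the work surface, level with it; the furniture and walls round the work are solid. World frame = base frame: x ahead of the robot, y to its left, z up, the work surface at z = 0. Lengths are in m, angles in rad, forces in N, time in s.
With the tool pointing down it reaches from about 0.425 to 0.875 m from the base axis. Payload 4.7 kg.
Tool frame: the origin (TCP) lies between the finger pads, 19 mm behind the fingertips; this is the grasp point; z points along the fingers, y is the line along which they close (so a half turn about z gives the same grasp; the last joint's range is limited). The gripper opens to 87 mm and grips with 3 to 60 N. Pads are 19 mm wide; open, the fingers measure 117 mm over their backs; the gripper's body (75 mm by 190 mm) begins 51 mm behind the grasp point.
Start: joints at [1.172, 0.321, -0.07, 1.45, 0.023, 1.371, -0.057], TCP at [0.261, -0.595, 0.241] pointing down, gripper open.
Joint ranges: [-2.86, 2.86], [-0.3, 2.09], [-1.38, 1.24], [0.06, 2.45], [-1.56, 4.7], [0.09, 2.05], [-2.69, 2.69]. Speed limits (rad/s): [2.57, 2.57, 3.14, 3.14, 3.14, 3.14, 3.14].

### API

Orientations are given as a rotation vector (axis times angle).
In Python, from bench import ctrl gives the robot as it stands. The module is installed in compiled form; this text tells all that it offers.
- The arm moves only by the shell command python3 -m handwheel 'ROWS' [FORCE]. ROWS is JSON, a list of rows, each a list of 7 numbers: the finger opening in m, from 0 to 0.087, then the shift along the tool's x, y, z in m, then the turn, a rotation vector about the tool's x, y, z in degrees. A call has 1 to 12 rows; each row shifts and turns the commanded pose from where the row before left it, along the tool's axes as they then stand; what a row does not reach is not made up. A row lasts 1/8 s, in which the tool goes at most 62.5 mm and 10.7 degrees, less where a joint would pass 70% of its speed; a pose out of reach is approached as far as the arm can. A call is refused whole if a number of a shift passes 0.0625 or a number of a turn 10.7, either way. A call with a gripper value outside its range is refused whole. The fingers move at their own pace and stop on an object; FORCE is the grip in N (left out, the last holds). Time passes only in rows, so rows that do not move let the fingers close. It gives the time, the measured TCP pose, the force, the opening and the grip force at its end, in the units of the state.
- ctrl.get_state(): the state, without advancing time (a new reading comes with each control period).
- ctrl.get_image(name): name is "scene" or "side" or "wrist"; returns (picture, depth): 420x560x3 uint8, blue, green, red; 420x560 float32, m along the optical axis (not along the pixel's ray), 0 where there is no reading.
- ctrl.camera_info(name): a dict with "intrinsics" (3x3 intrinsics, pixels), "R" (3x3) and "t" (3): a world point X has camera coordinates R X + t. Camera axes: x right, y down, z forward; pixel columns grow to the right and rows downward; lengths in m; the calibration is good to about 2 mm. A picture is of the moment at which its call begins: read the wrist's pose just before it. camera_info takes no time and is no camera call; for the wrist camera it gives the pose at the moment of the call.
- ctrl.close_job(): hands the job in; it is judged then, once.
The state is a dict: "time": time; "joint_positions": joint angles; "qd": joint speeds; "joint_torque": joint torques, N m; "position": TCP position; "tool_rot": TCP orientation; "ft_force": force on the tool from outside, world axes, zero at the start; "torque": the same for the moment, N m; "grip_width": opening from 0.0 (shut) to 1.0 (fully open); "grip_force": force on a finger pad.
Only numpy, scipy, OpenCV 4.12 (cv2) and the standard library are available. Lean on these libraries where they do the work, as an engineer would, in place of code of your own. Each camera call takes 0.05 s, during which the arm holds its last target. There are 200 camera calls.

### The job

Show the bench camera the next transfer by pointing with the fingertips straight down from just above, a finger-width or two and without contact: first at the single petri dish (not the stack of two) for two seconds, then at the smaller of the two beakers for two seconds. Then confirm by pressing the button on the low box fully down and letting it come back up, and draw clear. On the way do not point closely at the stack, the larger beaker or the timer, and do not touch or shift any dish, beaker, the timer or the syringe, marker and tweezers at the front.

Things in the scene. Friction and masses are not known exactly. Their poses are not given: they have to be found in the camera images.
- dish_single: white petri dish with lid, 59 mm across, 15 mm high, standing alone flat on the table; origin at the centre of its underside, z up
- dish_single_top (a point): centre of the lid of the single dish, 15 mm above the table. Pointing at it counts while the TCP is within 22 mm sideways of this point and 12 to 65 mm above it (the fingertips stand about 19 mm past the TCP, so a TCP 40 mm above leaves a gap of about 20 mm)
- stack_lower: lower one of two identical white petri dishes (59 mm across, 15 mm high each) stacked on each other; origin at the centre of its underside, on the table
- stack_upper: upper dish of the stack; origin at the centre of its underside, 15 mm above the table
- stack_top (a point): centre of the top of the stack, 30 mm above the table; not to be pointed at
- beaker_small: the smaller glass beaker, 52 mm across, 69 mm high, standing upright; origin at the centre of its underside, z up
- beaker_small_mouth (a point): centre of the small beaker's open top, 69 mm above the table. Pointing at it counts while the TCP is within 22 mm sideways of this point and 12 to 65 mm above it
- beaker_large: the larger glass beaker, 81 mm across, 93 mm high, standing upright; origin at the centre of its underside
- beaker_large_mouth (a point): centre of the large beaker's open top, 93 mm above the table; not to be pointed at
- bench_timer: white bench timer, 46 x 68 x 66 mm, standing; origin at the centre of its underside; a bystander
- timer_top (a point): middle of the timer's top, 66 mm above the table
- confirm_box: low grey box with a white cover, 84 x 70 x 32 mm, fixed to the table, one black push button in the middle of its top; origin at the centre of its underside, x and y along its sides
- confirm_top (a point): centre of the button's top face, button cap 32 mm across, 54 mm above the table when up; press straight down here
- confirm (a joint): how far the button is pressed, m: 0 up, 0.006 fully down; a spring pushes back, 5 N at fully down; counts as pressed beyond 0.0045
- syringe: plastic syringe, 25 x 85 x 16 mm, lying at the table's front edge, a bystander; origin at the centre of its underside
- marker: marker pen, 17 x 135 x 16 mm, lying at the table's front edge, a bystander; origin at the centre of its underside
- forceps: steel tweezers, 22 x 120 x 10 mm, lying at the table's front edge, a bystander; origin at the centre of its underside
Mind the look-alikes: they are no part of the job. Leave any brown or orange look-alike of the beaker_small alone.

How it is judged:
On the way, in this order (a step that is already met when the one before it is completed fails the run):
1. the fingers point down at the single petri dish from just above its lid for 1.5 s (horizontal distance between the grasp point and dish_single_top below 0.022 m and z of the grasp point in the frame of dish_single_top between 0.012 and 0.065 m), for 1.5 s.
2. then they point down at the smaller beaker from just above its mouth for 1.5 s (horizontal distance between the grasp point and beaker_small_mouth below 0.022 m and z of the grasp point in the frame of beaker_small_mouth between 0.012 and 0.065 m), for 1.5 s.
3. then the button is pressed down, beyond 4.5 of its 6 mm (value of joint confirm above 0.0045 m), for 0.05 s.
At the end, for the whole second after the job is handed in: The button is back up (less than 1.5 mm pressed); dishes, beakers and timer stand upright and at rest within 8 mm of where they stood, and the syringe, marker and tweezers within 20 mm (value of joint confirm below 0.0015 m and distance of each of dish_single, stack_lower, stack_upper, beaker_small, beaker_large, bench_timer from where it was at the start of the episode below 0.008 m and distance of each of syringe, marker, forceps from where it was at the start of the episode below 0.02 m and angle between each of dish_single, stack_lower, stack_upper, beaker_small, beaker_large, bench_timer's own z axis and vertical below 0.1 rad and linear speed of each of dish_single, stack_lower, stack_upper, beaker_small, beaker_large, bench_timer below 0.02 m/s); the robot touches nothing.
It fails at once if the robot touches a dish, a beaker, the timer, the syringe, the marker or the tweezers (contact force between any of the arm, the fingers and dish_single above 0.3 N or contact force between any of the arm, the fingers and stack_lower above 0.3 N or contact force between any of the arm, the fingers and stack_upper above 0.3 N or contact force between any of the arm, the fingers and beaker_small above 0.3 N or contact force between any of the arm, the fingers and beaker_large above 0.3 N or contact force between any of the arm, the fingers and bench_timer above 0.3 N or contact force between any of the arm, the fingers and syringe above 0.3 N or contact force between any of the arm, the fingers and marker above 0.3 N or contact force between any of the arm, the fingers and forceps above 0.3 N).
It fails at once if a dish, beaker or the timer is shifted by more than 10 mm (distance of any of dish_single, stack_lower, stack_upper, beaker_small, beaker_large, bench_timer from where it was at the start of the episode above 0.01 m).
It fails at once if the syringe, marker or tweezers are shifted by more than 20 mm (distance of any of syringe, marker, forceps from where it was at the start of the episode above 0.02 m).
It fails at once if the robot points closely at the stack of dishes, the larger beaker or the timer (TCP within 22 mm sideways and less than 50 mm above) ((horizontal distance between the grasp point and stack_top below 0.022 m and z of the grasp point in the frame of stack_top between 0.012 and 0.05 m) or (horizontal distance between the grasp point and beaker_large_mouth below 0.022 m and z of the grasp point in the frame of beaker_large_mouth between 0.012 and 0.05 m) or (horizontal distance between the grasp point and timer_top below 0.022 m and z of the grasp point in the frame of timer_top between 0.012 and 0.05 m)).
It fails at once if the fingers point away from straight down by more than 0.6 rad while low over the single dish or the smaller beaker (((horizontal distance between the grasp point and dish_single_top below 0.022 m and z of the grasp point in the frame of dish_single_top between 0.012 and 0.065 m) or (horizontal distance between the grasp point and beaker_small_mouth below 0.022 m and z of the grasp point in the frame of beaker_small_mouth between 0.012 and 0.065 m)) and angle between the grasp point's own z axis and vertical below 2.54 rad).
It also fails if it takes over 50 s, if anything falls off the work surface, if the arm or the gripper's body presses on something with over 40 N, if the wrist force passes 120 N, or if a joint passes its speed limit or range.

## Working session

There is one attempt and no reset: what is moved stays moved. The work goes in short steps, Python scripts to look and compute and a shell command to move; the robot and the scene stay as the last step left them, time stands still between calls to the robot, and variables do not carry over. Pictures are saved under pics/ and viewed, at most 10 in all, crops included, and the job is handed in when it is done.

```bash
mkdir -p pics; python3 - <<'E'
from bench import ctrl
import cv2,numpy as np,pickle
d={}
for n in("scene","side"):
    i=ctrl.camera_info(n);p,z=ctrl.get_image(n);cv2.imwrite(f"pics/{n}.png",p);d[n]=(p,z,i)
    print(n,np.round(i["intrinsics"],1).tolist(),np.round(i["R"],3).tolist(),np.round(i["t"],3))
pickle.dump(d,open("d.pkl","wb"))
s=ctrl.get_state();print(s["position"],s["tool_rot"],s["time"],s["grip_width"])
E
```

```text
scene [[442.6, 0.0, 280.9], [0.0, 442.6, 205.9], [0.0, 0.0, 1.0]] [[-0.643, -0.766, 0.001], [-0.535, 0.448, -0.716], [0.548, -0.461, -0.698]] [0.229 0.394 0.541]
side [[495.6, 0.0, 279.6], [0.0, 495.6, 206.8], [0.0, 0.0, 1.0]] [[-0.999, -0.021, 0.025], [-0.032, 0.527, -0.849], [0.004, -0.85, -0.527]] [0.513 0.161 0.795]
[ 0.26055636 -0.59498845  0.24026431] [-3.07325725e+00 -6.43601005e-01  6.95660476e-04] 0.1 0.9974875941563629
```

View pics/scene.png

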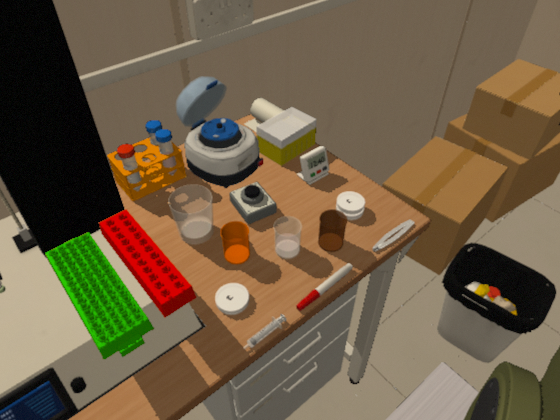

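View pics/side.png

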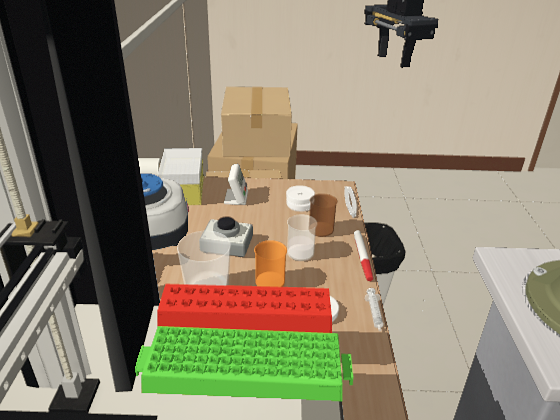

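Scene picture: single dish at about (232,298), stack at (350,205), small clear beaker at (288,238), large beaker at (193,214), button at (253,190), timer at (315,165). The orange (236,242) and brown (332,230) beakers are look-alikes. I'll take an enlarged crop and depth readings.

```bash
cat > h.py <<'E'
import numpy as np,cv2,pickle
d=pickle.load(open("d.pkl","rb"))
def ray(n,u,v,z):
    i=d[n][2];K,R,t=map(np.array,(i["intrinsics"],i["R"],i["t"]))
    c=-R.T@t;r=R.T@np.linalg.solve(K,[u,v,1]);return c+r*(z-c[2])/r[2]
def cloud(n):
    p,z,i=d[n];K,R,t=map(np.array,(i["intrinsics"],i["R"],i["t"]))
    v,u=np.mgrid[:z.shape[0],:z.shape[1]];P=np.stack([u,v,np.ones_like(u)],-1)@np.linalg.inv(K).T*z[...,None]
    return (P-t)@R
E
python3 - <<'E'
from h import *
p=d["scene"][0];C=cloud("scene")
cv2.imwrite("pics/crop.png",cv2.resize(p[140:330,170:420],None,fx=3.1,fy=3.1,interpolation=cv2.INTER_CUBIC))
q=d["side"][0];cv2.imwrite("pics/crop2.png",cv2.resize(q[150:340,170:400],None,fx=3.1,fy=3.1,interpolation=cv2.INTER_CUBIC))
# white lids
m=((p.min(2)>150)&((p.max(2).astype(int)-p.min(2))<40)).astype(np.uint8)
n,l,s,c=cv2.connectedComponentsWithStats(m)
for k in range(1,n):
    if s[k,4]>60 and 170<c[k][0]<420 and 140<c[k][1]<330:
        X=C[l==k];X=X[np.isfinite(X).all(1)]
        print(c[k].round(),s[k],np.median(X,0).round(3),np.percentile(X,[5,95],axis=0).round(3).tolist())
for u,v in((232,298),(350,203),(288,238),(288,250),(193,214),(253,188),(240,200),(272,210),(252,216)):print(u,v,C[v,u].round(3))
E
```

```text
[205. 147.] [187 131  49  27 237] [ 0.761 -0.119  0.081] [[0.706, -0.156, 0.079], [0.823, -0.106, 0.083]]
[312. 152.] [301 146  23  13  72] [ 0.616 -0.308  0.066] [[0.611, -0.335, 0.063], [0.62, -0.279, 0.067]]
[243. 202.] [233 188  27  25 136] [ 0.613 -0.114  0.032] [[0.582, -0.128, 0.03], [0.648, -0.106, 0.034]]
[350. 201.] [337 192  28  19 405] [ 0.476 -0.288  0.029] [[0.453, -0.311, 0.027], [0.498, -0.263, 0.031]]
[394. 234.] [373 221  41  27 229] [ 0.37  -0.303  0.006] [[0.362, -0.354, 0.004], [0.378, -0.258, 0.008]]
[331. 278.] [317 264  33  27 110] [ 0.369 -0.126  0.015] [[0.365, -0.171, 0.014], [0.372, -0.094, 0.017]]
[232. 297.] [216 284  33  27 686] [0.45  0.032 0.015] [[0.428, 0.009, 0.013], [0.473, 0.055, 0.017]]
232 298 [0.447 0.033 0.016]
350 203 [ 0.471 -0.281  0.031]
288 238 [ 0.46  -0.103  0.061]
288 250 [ 0.46  -0.104  0.027]
193 214 [0.598 0.006 0.087]
253 188 [ 0.613 -0.141  0.055]
240 200 [ 0.622 -0.113  0.032]
272 210 [ 0.57  -0.155  0.016]
252 216 [ 0.577 -0.109  0.022]
```

View pics/crop.png

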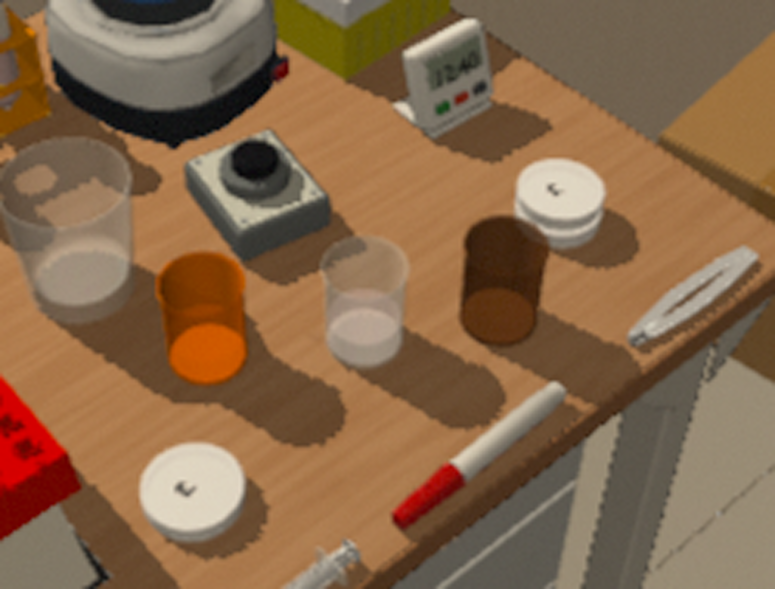

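View pics/crop2.png

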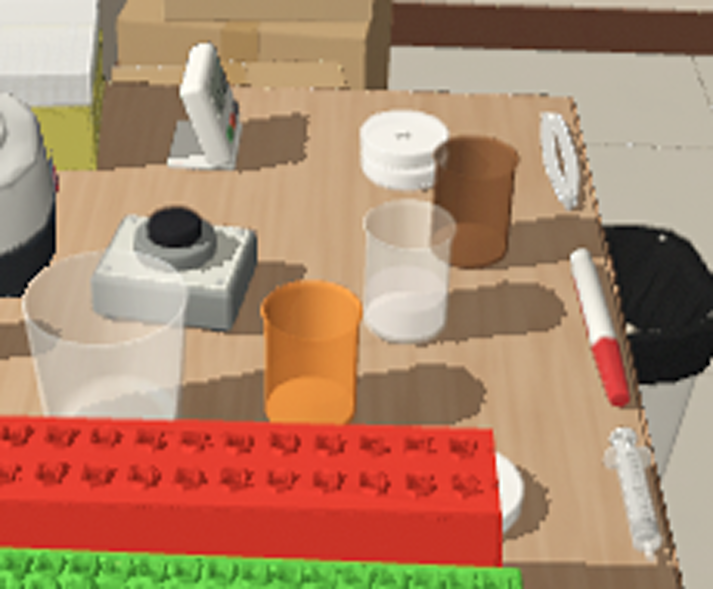

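```bash
python3 - <<'E'
from h import *
for nm,a,b,z in(("small",(287.7,223.6),(302.2,221.6),.069),("large",(191,195),(204,240),.093),("button",(252.3,191),(226,223.5),.054),("dish",(232.5,296),None,.015)):
    print(nm,ray("scene",*a,z).round(3),b and ray("side",*b,z).round(3))
A=np.concatenate([cloud(n)[d[n][1]>0].reshape(-1,3) for n in("scene","side")])
print("max z (cm); cols y from +0.30 down to -0.40 step .04")
for x in np.arange(.28,.92,.04):
    r=[]
    for y in np.arange(.30,-.42,-.04):
        k=(abs(A[:,0]-x)<.02)&(abs(A[:,1]-y)<.02)
        r.append("%4.0f"%(100*np.percentile(A[k,2],98)) if k.sum()>3 else "   .")
    print("%.2f"%x,"".join(r))
from scipy.spatial.transform import Rotation as Ro
print(Ro.from_rotvec([-3.07325725,-.643601,.0006957]).as_matrix().round(3))
E
```

```text
small [ 0.482 -0.122  0.069] [ 0.478 -0.116  0.069]
large [ 0.638 -0.015  0.093] [ 0.633 -0.019  0.093]
button [ 0.608 -0.135  0.054] [ 0.612 -0.125  0.054]
dish [0.451 0.03  0.015] None
max z (cm); cols y from +0.30 down to -0.40 step .04
0.28    .   .   .   .   .   .   .   .   .   .   .   .   .   .   . -75 -75 -75
0.32    .   .   .   .   .   .   .   .   .   .   .   .   . -76 -75 -75 -75 -75
0.36    .   0   0   0   0   0   1   2   1   2   2   2   2   0   1   1   1   0
0.40    0   0   0   0   0   0   0   0   0   0   0   0   7   6   0   0   0   0
0.44    5  11  11  11  11  11   2   2   0   0   6   6   7   7   3   3   0   0
0.48    8  11  11  11  11  11   2   2   0   0   7   7   7   7   3   3   0   0
0.52    8  11  11  11  11  11   0   0   7   7   7   7   0   0   3   3   0   0
0.56    8  11  11  11  11  11   0   0   7   7   3   3   3   0   0   0   0   0
0.60    8  11  11  11  11  11   0   9   9   9   4   6   3   0   6   7   7   0
0.64   13  11  11  11  11  11   0   9   9   9   4   5   3   0   6   6   6   0
0.68   27  47  47  46  46  46   0   9   9   0   0   8   8   4   7   7   7   7
0.72   30  40  45   8   8   .   0   0   0   0   8  10  11   9   7   8   8   8
0.76   13  34   .   8   8  45   0   0   0   0   9  20  21  11   8   7   8   8
0.80    8  12   8   .  43  45  12  12   8  12  19  21  21  20   .   .   6   6
0.84    .   8   .   .   .   .   8  12   8  12  19  20  21  15   .   0   6   6
0.88    .   .   .   .   .   .  25  25  25  25  25  25  25  33  33  32  31  25
[[ 0.916  0.401 -0.001]
 [ 0.401 -0.916  0.002]
 [-0.    -0.002 -1.   ]]
```

```bash
python3 -m handwheel '[[0,0.029,-0.007,0,0,0,0],[0,0.029,-0.007,0,0,0,0],[0,0.029,-0.007,0,0,0,0],[0,0.029,-0.007,0,0,0,0],[0,0.029,-0.007,0,0,0,0],[0,0.029,-0.007,0,0,0,0],[0,0.029,-0.007,0,0,0,0],[0,0.029,-0.007,0,0,0,0]]' && python3 -m handwheel '[[0,0.016,-0.037,0,0,0,0],[0,0.016,-0.037,0,0,0,0],[0,0.016,-0.037,0,0,0,0],[0,0.016,-0.037,0,0,0,0],[0,0.016,-0.037,0,0,0,0],[0,0.016,-0.037,0,0,0,0],[0,0.016,-0.037,0,0,0,0],[0,0.016,-0.037,0,0,0,0],[0,0.016,-0.037,0,0,0,0],[0,0.016,-0.037,0,0,0,0],[0,0.016,-0.037,0,0,0,0],[0,0.016,-0.037,0,0,0,0]]'
```

```text
time: 1.1
position: [0.4513, -0.4502, 0.2406]
tool_rot: [-3.074, -0.644, 0.001]
ft_force: [-0.7, 0.1, -0.6]
grip_width: 0.173
grip_force: 0.0
time: 2.6
position: [0.4481, 0.0339, 0.241]
tool_rot: [3.075, 0.644, -0.001]
ft_force: [0.3, 0.4, 0.9]
grip_width: 0.003
grip_force: 0.0
```

```bash
python3 -m handwheel '[[0,0,0,0,0,0,-9.5],[0,0,0,0,0,0,-9.5],[0,0,0,0,0,0,-9.5],[0,0,0,0,0,0,-9.5],[0,0,0,0,0,0,-9.5],[0,0,0,0,0,0,-9.5],[0,0,0,0,0,0,-9.5],[0,0,0,0,0,0,0]]'; python3 - <<'E'
from bench import ctrl
import cv2,numpy as np
from scipy.spatial.transform import Rotation as Ro
from h import *
s=ctrl.get_state();print(s["joint_positions"].round(2) if hasattr(s["joint_positions"],"round") else s["joint_positions"],Ro.from_rotvec(s["tool_rot"]).as_matrix().round(3))
i=ctrl.camera_info("wrist");p,z=ctrl.get_image("wrist");d["wrist"]=(p,z,i);cv2.imwrite("pics/w1.png",p)
C=cloud("wrist");m=((p.min(2)>150)&(abs(C[...,2]-.015)<.004)&(z>0)).astype(np.uint8)
n,l,st,c=cv2.connectedComponentsWithStats(m)
for k in range(1,n):
    if st[k,4]>200:
        (u,v),r=cv2.minEnclosingCircle(np.argwhere(l==k)[:,::-1].astype(np.float32));print(st[k],u,v,ray("wrist",u,v,.015).round(4))
E
```

```text
time: 3.6
position: [0.4483, 0.0327, 0.2409]
tool_rot: [-2.22, -2.222, 0.001]
ft_force: [-0.3, -0.0, -0.3]
grip_width: 0.005
grip_force: 0.0
[ 0.45 -0.1  -0.54  1.9  -0.05  1.33 -0.07] [[-0.001  1.    -0.001]
 [ 1.     0.001 -0.   ]
 [-0.    -0.001 -1.   ]]
[ 257  160   50   49 1892] 281.7601623535156 184.0853729248047 [0.4524 0.0318 0.015 ]
[204 168  11  50 250] 210.5 192.5 [0.3693 0.0216 0.015 ]
```

View pics/w1.png

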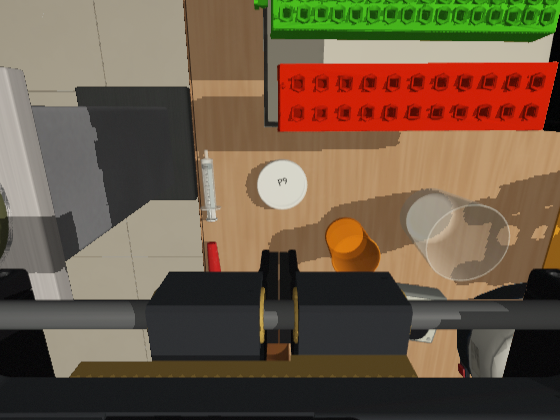

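The wrist view shows the lone dish at (282,184), which maps to (0.452, 0.032), so it agrees with the scene camera. The red rack lies clear of it, and the fingers are shut.

```bash
python3 -m handwheel '[[0,0,0.004,0.025,0,0,0],[0,0,0,0.025,0,0,0],[0,0,0,0.025,0,0,0],[0,0,0,0.025,0,0,0],[0,0,0,0.025,0,0,0],[0,0,0,0.025,0,0,0],[0,0,0,0.025,0,0,0],[0,0,0,0,0,0,0],[0,0,0,0,0,0,0],[0,0,0,0,0,0,0],[0,0,0,0,0,0,0],[0,0,0,0,0,0,0]]' && python3 -m handwheel '[[0,0,0,0,0,0,0],[0,0,0,0,0,0,0],[0,0,0,0,0,0,0],[0,0,0,0,0,0,0],[0,0,0,0,0,0,0],[0,0,0,0,0,0,0],[0,0,0,0,0,0,0],[0,0,0,0,0,0,0],[0,0,0,0,0,0,0],[0,0,0,0,0,0,0],[0,0,0,0,0,0,0],[0,0,0,0,0,0,0]]'
```

```text
time: 5.15
position: [0.4528, 0.0326, 0.0667]
tool_rot: [2.218, 2.224, 0.001]
ft_force: [-0.5, 0.3, 0.4]
grip_width: 0.005
grip_force: 0.0
time: 6.65
position: [0.4525, 0.0327, 0.0662]
tool_rot: [2.219, 2.224, -0.0]
ft_force: [1.1, 0.6, -0.6]
grip_width: 0.004
grip_force: 0.0
```

```bash
python3 -m handwheel '[[0,0,0,-0.027,0,0,0],[0,0,0,-0.027,0,0,0],[0,0,0,-0.027,0,0,0],[0,0,0,-0.027,0,0,0],[0,0,0,-0.027,0,0,0],[0,-0.03,0.006,0,0,0,0],[0,-0.03,0.006,0,0,0,0],[0,-0.03,0.005,0,0,0,0],[0,-0.03,0.005,0,0,0,0],[0,-0.03,0.005,0,0,0,0],[0,0,0,0,0,0,0]]'; python3 - <<'E'
from bench import ctrl
import cv2
cv2.imwrite("pics/w2.png",ctrl.get_image("scene")[0])
E
```

```text
time: 8.02
position: [0.4797, -0.1198, 0.2009]
tool_rot: [-2.223, -2.219, 0.001]
ft_force: [0.3, 0.3, -1.0]
grip_width: 0.001
grip_force: 0.0
```

View pics/w2.png

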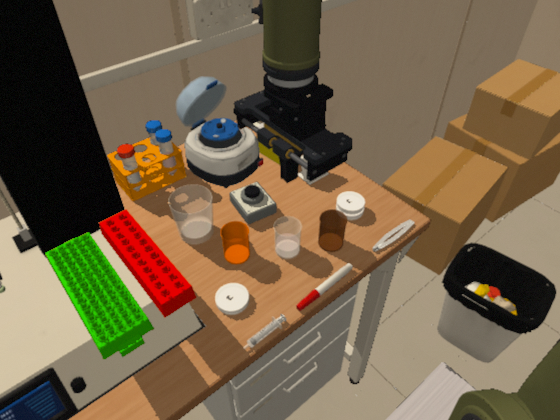

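The fingertips at (289,178) sit above the small beaker at (288,225), and nothing has moved.

```bash
python3 -m handwheel '[[0,0,0,0.022,0,0,0],[0,0,0,0.022,0,0,0],[0,0,0,0.022,0,0,0],[0,0,0,0.021,0,0,0],[0,0,0,0,0,0,0],[0,0,0,0,0,0,0],[0,0,0,0,0,0,0],[0,0,0,0,0,0,0]]' && python3 -m handwheel '[[0,0,0,0,0,0,0],[0,0,0,0,0,0,0],[0,0,0,0,0,0,0],[0,0,0,0,0,0,0],[0,0,0,0,0,0,0],[0,0,0,0,0,0,0],[0,0,0,0,0,0,0],[0,0,0,0,0,0,0],[0,0,0,0,0,0,0],[0,0,0,0,0,0,0],[0,0,0,0,0,0,0],[0,0,0,0,0,0,0]]' && python3 -m handwheel '[[0,0,0,0,0,0,0],[0,0,0,0,0,0,0],[0,0,0,-0.022,0,0,0],[0,0,0,-0.022,0,0,0],[0,0,0,-0.022,0,0,0],[0,0,0,-0.02,0,0,0]]'
```

```text
time: 9.07
position: [0.4804, -0.1173, 0.115]
tool_rot: [2.218, 2.223, 0.001]
ft_force: [0.7, -0.5, 0.6]
grip_width: 0.002
grip_force: 0.0
time: 10.58
position: [0.4799, -0.1173, 0.1143]
tool_rot: [2.218, 2.224, -0.0]
ft_force: [-0.1, -0.7, 1.0]
grip_width: 0.004
grip_force: 0.0
time: 11.32
position: [0.48, -0.1173, 0.2011]
tool_rot: [2.218, 2.224, 0.0]
ft_force: [-0.0, 0.6, 0.0]
grip_width: 0.005
grip_force: 0.0
```

```bash
python3 -m handwheel '[[0,0,0,0,0,0,10],[0,0,0,0,0,0,10],[0,0,0,0,0,0,10],[0,0,0,0,0,0,10],[0,0,0,0,0,0,10],[0,0,0,0,0,0,10],[0,0,0,0,0,0,10],[0,0,0,0,0,0,10],[0,0,0,0,0,0,10],[0,0,0,0,0,0,0]]' && python3 -m handwheel '[[0,0.022,0.002,0,0,0,0],[0,0.022,0.002,0,0,0,0],[0,0.022,0.002,0,0,0,0],[0,0.022,0.002,0,0,0,0],[0,0.021,0.002,0,0,0,0],[0,0.021,0.002,0,0,0,0],[0,0,0,0,0,0,0]]'; python3 - <<'E'
from h import *
for n in("scene","side"):
    p,z,_=d[n];C=cloud(n)
    m=(z>0)&(abs(C[...,2]-.054)<.003)&(abs(C[...,0]-.61)<.05)&(abs(C[...,1]+.13)<.05)
    X=C[m];(u,v),r=cv2.minEnclosingCircle(X[:,:2].astype(np.float32));print(n,m.sum(),X.mean(0).round(4),u,v,r)
E
```

```text
time: 12.58
position: [0.4799, -0.1172, 0.2002]
tool_rot: [3.142, 0.007, -0.0]
ft_force: [0.0, 0.3, 0.5]
grip_width: 0.01
grip_force: 0.0
time: 13.45
position: [0.6106, -0.1287, 0.1996]
tool_rot: [-3.141, -0.009, 0.001]
ft_force: [-1.0, 0.6, 0.2]
grip_width: 0.007
grip_force: 0.0
scene 128 [ 0.6128 -0.1362  0.0539] 0.6140888929367065 -0.13751709461212158 0.01613992266356945
side 135 [ 0.6134 -0.1349  0.053 ] 0.6135892271995544 -0.13488174974918365 0.016130900010466576
```

```bash
python3 -m handwheel '[[0,0.003,0.007,0,0,0,0],[0,0,0,0.023,0,0,0],[0,0,0,0.023,0,0,0],[0,0,0,0.023,0,0,0],[0,0,0,0.023,0,0,0],[0,0,0,0.022,0,0,0],[0,0,0,0.004,0,0,0],[0,0,0,0.004,0,0,0],[0,0,0,0,0,0,0]]'
```

```text
time: 14.58
position: [0.6133, -0.1361, 0.079]
tool_rot: [3.141, 0.004, 0.002]
ft_force: [0.0, -0.0, -0.4]
grip_width: 0.006
grip_force: 0.0
```

```bash
python3 -m handwheel '[[0,0,0,0.004,0,0,0],[0,0,0,0.003,0,0,0],[0,0,0,0.003,0,0,0],[0,0,0,0.002,0,0,0],[0,0,0,0,0,0,0]]'
```

```text
time: 15.2
position: [0.6134, -0.136, 0.0672]
tool_rot: [3.141, 0.004, 0.001]
ft_force: [-1.0, 1.1, 6.0]
grip_width: 0.007
grip_force: 3.2
```

```bash
python3 -m handwheel '[[0,0,0,0.001,0,0,0],[0,0,0,0.001,0,0,0],[0,0,0,0,0,0,0]]'
```

```text
time: 15.58
position: [0.6135, -0.136, 0.067]
tool_rot: [3.141, 0.004, 0.001]
ft_force: [-6.6, 0.8, 15.4]
grip_width: 0.004
grip_force: 7.8
```

The button is bottomed out: the force rose to 15 N with no further travel. Drawing clear now.

```bash
python3 -m handwheel '[[0,0,0,-0.006,0,0,0],[0,0,0,-0.02,0,0,0],[0,0,0,-0.025,0,0,0],[0,0,0,-0.03,0,0,0],[0,0,0,-0.03,0,0,0],[0,0,0,-0.03,0,0,0],[0,0,0,0,0,0,0],[0,0,0,0,0,0,0],[0,0,0,0,0,0,0],[0,0,0,0,0,0,0]]'; python3 - <<'E'
from bench import ctrl
from h import *
p,z=ctrl.get_image("scene");d["scene"]=(p,z,d["scene"][2]);C=cloud("scene")
m=(z>0)&(abs(C[...,0]-.6135)<.01)&(abs(C[...,1]+.136)<.01)&(C[...,2]<.1)
print("button z",np.median(C[m][:,2]));cv2.imwrite("pics/end.png",p)
E
```

```text
time: 16.82
position: [0.6125, -0.1358, 0.2041]
tool_rot: [-3.141, -0.004, 0.003]
ft_force: [0.1, -0.4, 0.0]
grip_width: 0.005
grip_force: 0.0
button z 0.05436039835102024
```

View pics/end.png

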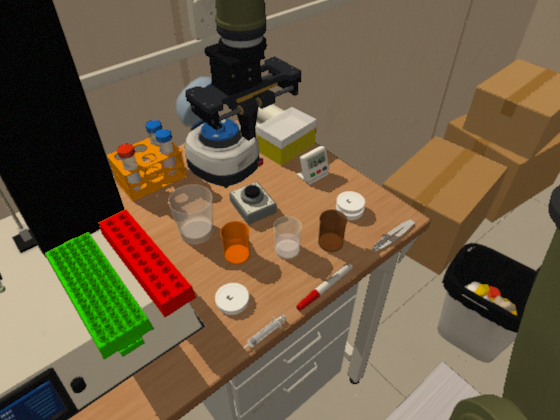

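The button at (253,190) is back up, measured at 54 mm. Everything stands where it did, and the gripper is clear above.

```bash
python3 -c "
from bench import ctrl
print(ctrl.close_job())"
```

```text
the job is handed in; nothing more can be done
None
```

I pointed at the single dish and then the small beaker for about two seconds each, pressed the button fully down, saw it back up, drew clear with nothing visibly moved, and handed the job in at about 17 s; no verdict came back.

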